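# Focus the lounge projector for film night

### The arm

A 7-joint arm with a two-finger parallel gripper is mounted at the origin on the work surface. World frame = base frame: x ahead of the robot, y to its left, z up, the work surface at z = 0. Lengths are in m, angles in rad, forces in N, time in s.
With the tool pointing down it reaches from about 0.4 to 0.85 m from the base axis. Payload 4.5 kg.
Tool frame: the origin (TCP) lies between the finger pads; the fingertips stand 19 mm ahead of it and the grasp point (between the pads) is the TCP (r.tips_ahead is the distance from the TCP to the fingertips, in m); z points along the fingers, y is the line along which they close (so a half turn about z gives the same grasp; the last joint's range is limited). The gripper opens to 88 mm and grips with 3 to 60 N. Pads are 18 mm wide; open, the fingers measure 123 mm over their backs; the gripper's body (75 mm by 187 mm) begins 45 mm behind the grasp point.
Start: joints at [-1.311, 0.689, -0.195, 1.565, 0.157, 0.902, -0.215], TCP at [0.14, 0.609, 0.258] pointing down, gripper open.
Joint ranges: [-3.01, 3.01], [-0.46, 2.08], [-1.47, 1.51], [0.13, 2.56], [-1, 4.14], [0.04, 2.09], [-2.66, 2.66]. Speed limits (rad/s): [2.57, 2.57, 3.14, 3.14, 3.14, 3.14, 3.14].

### API

Orientations are given as a unit quaternion [x, y, z, w].
In Python, from plant import r, cams, models gives the robot as it stands. The module is installed in compiled form; this text tells all that it offers.
- The arm moves only by the tool jog_arm, never from a script. Its arguments are lists of equal length, an entry for each row: "turn": the turn, a rotation vector about the tool's x, y, z in rad, a list of three; "translation": the shift along the tool's x, y, z in m, a list of three; "grip": the closure, from 0 (fully open) to 1 (shut). In form: {"turn": [[ax, ay, az], ...], "translation": [[tx, ty, tz], ...], "grip": [grip, ...]}. A call has 1 to 20 rows; each row is the pose to reach, as a shift and turn from the pose commanded when the call began, along the tool's axes at that moment; what a row does not reach only later rows make up. A row lasts 1/8 s, in which the tool goes at most 62.5 mm and 10.7 degrees, less where a joint would pass 70% of its speed; a pose out of reach is approached as far as the arm can. A call with a gripper value outside its range is refused whole. The fingers move at their own pace and stop on an object; "force" is the grip in N (left out, the last holds). Time passes only in rows, so rows that repeat a pose let the fingers close. It gives the time, the measured TCP pose, the force, the opening and the grip force at its end, in the units of the state.
- r.get_state(): the state, without advancing time (a new reading comes with each control period).
- cams.snapshot(name): name is "scene" or "top" or "wrist"; returns the picture (400x640x3 uint8, red, green, blue); there is no depth.
- cams.camera_params(name): a dict with "fx", "fy", "cx", "cy" (pixels), "eye" and "orientation" of the camera in the world. Camera axes: x right, y up, looking along -z (the intrinsics and any distortion apply to the point x, -y, -z); pixel columns grow to the right and rows downward; lengths in m; the calibration is good to about 2 mm. A picture is of the moment at which its call begins: read the wrist's pose just before it. camera_params takes no time and is no camera call; for the wrist camera it gives the pose at the moment of the call.
- r.finish_job(): hands the job in; it is judged then, once.
Trained networks look in the newest picture that a camera, given by its name, has taken for a name from the list of things; names that differ only in an ending like _2 or _b are one class to them, and where a whole thing is asked for, a point or a joint stands for the part that bears it (a point fixed in the world has none). Each returns a list of dicts, best first, with "p" (0 to 1); they miss things now and then, are a little off and sometimes report something else, mostly with a low value. They report only what shows in the picture. A call takes as long as a camera call.
- models.find_in(camera, name): "position" ([x, y, z] in m, in world coordinates, good to about 4 mm: the middle of the surface that is visible of it).
- models.masks_of(camera, name): "pixels" (400x640 bool, what is visible of it).
- models.place_of(camera, name): "position" ([x, y, z] in m, in world coordinates, good to about 4 mm: a listed point, or the origin of a listed thing).
The state is a dict: "clock": time; "q": joint angles; "qd": joint speeds; "joint_torque": joint torques, N m; "tool_pos": TCP position; "eef_rot": TCP orientation; "contact_force": force on the tool from outside, world axes, zero at the start; "moment": the same for the moment, N m; "opening": opening from 0.0 (shut) to 1.0 (fully open); "finger_force": force on a finger pad.
Only numpy, scipy, OpenCV 4.12 (cv2) and the standard library are available. Lean on these libraries where they do the work, as an engineer would, in place of code of your own. Each camera call takes 0.05 s, during which the arm holds its last target. There are 200 camera calls.

### The job

Bring the white tabletop projector into focus: turn the black knob on its top until the knob's white pointer lines up with the green tab on the ring around it, then let go. Leave the green tab where it is, do not turn the similar knob on top of the speaker, and leave the bottle of lemonade standing where it is.

Things in the scene. Friction and masses are not known exactly. Their poses are not given: they have to be found in the camera images.
- focus_grip (a point): Grip point of the projector's black focus knob: on its vertical axis, 120 mm above the table, turning with the knob. Knob: disc 66 mm across, top at 100 mm, with an upright bar 44 long, 16 thick, 34 mm high (top at 132 mm) along this point's x; +x is the end with the white pointer stripe; z up. Light friction, stays where left. It starts 28 to 86 degrees clockwise (from above) of the green tab.
- index_tab (a point): Centre of the top of the green tab (17 x 10 x 5 mm), 46 mm from the knob's axis, 93 mm above the table, on the stiff grey ring (112 mm across, top at 89 mm) round the focus knob; the pointer is to point straight at it. Ring and knob sit near the middle of the top of the projector, a white box 190 x 170 x 85 mm high with a black lens on one end, fixed to the table.
- volume_pointer (a point): Bystander: the pointer end of the similar black bar knob (same sizes) on the speaker, a fixed grey cloth-sided box 165 x 175 mm with a dark wooden top 85 mm above the table. The point is 30 mm from that knob's axis, on top of its disc. This knob has a silver ring without a green tab and must not be turned.
- bottle_center (a point): Bystander: the centre, half-way up, of a standing amber glass bottle of lemonade with a red label and red cap, 62 mm across, 200 mm high, loose on the table beyond the projector and the speaker.

How it is judged:
By the outcome, as a careful person would: the job done as asked, in the order asked, and still so for the second after the job is handed in, with the robot touching nothing.
It also fails if it takes over 29 s, if anything falls off the work surface, if the arm or the gripper's body presses on something with over 40 N, if the wrist force passes 120 N, or if a joint passes its speed limit or range.

## Working session

There is one attempt and no reset: what is moved stays moved. The work goes in short steps, Python scripts to look and compute and a tool call to move; the robot and the scene stay as the last step left them, time stands still between calls to the robot, and variables do not carry over. Pictures are saved under pics/ and viewed, at most 10 in all, crops included, and the job is handed in when it is done.

Besides the shell and the picture viewer there is one more tool, called as a command line: name --argument value ..., lists and objects as JSON in quotes. jog_arm: Moves the arm, as the interface text tells. Its arguments: {"type":"object","properties":{"turn":{"type":"array"},"translation":{"type":"array"},"grip":{"type":"array"},"force":{"type":"number"}},"required":["turn","translation","grip"]}

```bash
mkdir -p pics; python3 - <<'E'
from plant import r,cams,models
import cv2,numpy as np
s=r.get_state();print({k:np.round(s[k],3) for k in('clock','tool_pos','eef_rot','opening')})
ims=[]
for c in('top','scene'):
    im=cams.snapshot(c);ims.append(im)
    for n in('focus_grip','index_tab','volume_pointer','bottle_center'):
        print(c,n,[(np.round(d['position'],4),round(d['p'],2)) for d in models.place_of(c,n)[:3]])
cv2.imwrite('pics/a.png',ims[0][:,:,::-1]);cv2.imwrite('pics/b.png',ims[1][:,:,::-1])
E
```

```text
{'clock': np.float64(0.0), 'tool_pos': array([0.14 , 0.609, 0.257]), 'eef_rot': array([ 0.113,  0.994, -0.001, -0.   ]), 'opening': np.float64(1.003)}
top focus_grip [(array([0.5617, 0.2069, 0.121 ]), 0.7)]
top index_tab [(array([0.6012, 0.2031, 0.0908]), 0.82)]
top volume_pointer [(array([ 0.5561, -0.1756,  0.1022]), 0.66)]
top bottle_center [(array([ 0.815 , -0.0458,  0.0996]), 0.81)]
scene focus_grip [(array([0.5652, 0.2078, 0.1181]), 0.81)]
scene index_tab [(array([0.6079, 0.2018, 0.09  ]), 0.7)]
scene volume_pointer [(array([ 0.5517, -0.1753,  0.0987]), 0.97)]
scene bottle_center [(array([ 0.8204, -0.0397,  0.101 ]), 0.69)]
```

View pics/a.png

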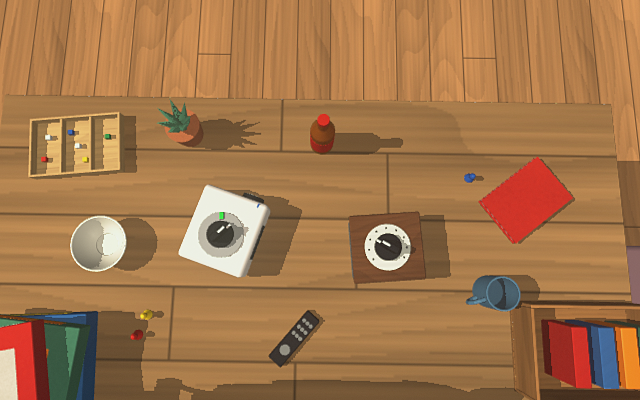

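View pics/b.png

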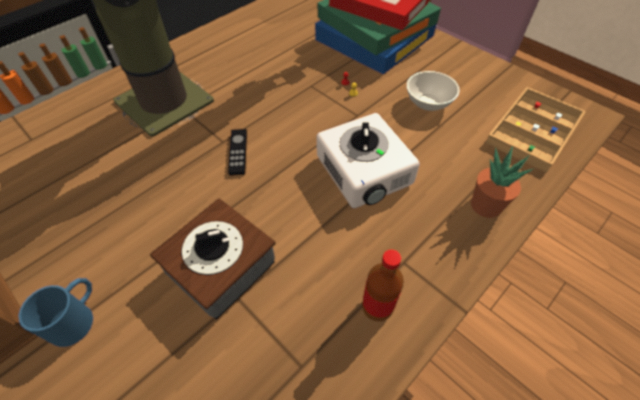

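The top picture shows the projector knob near (221,233). The green tab is at (221,215) and the pointer aims up and to the right, about 45° clockwise of the tab. The speaker knob is at (388,246) and the bottle at (321,133). The scene picture agrees: projector knob at (365,138), bottle at (383,288). The network positions are consistent with both. I'll move to hover over the knob for a closer look.

jog_arm --turn '[[0, 0, 0], [0, 0, 0], [0, 0, 0], [0, 0, 0], [0, 0, 0], [0, 0, 0], [0, 0, 0], [0, 0, 0], [0, 0, 0], [0, 0, 0], [0, 0, 0], [0, 0, 0], [0, 0, 0], [0, 0, 0], [0, 0, 0], [0, 0, 0]]' --translation '[[-0.04, -0.024, 0], [-0.08, -0.047, 0], [-0.12, -0.071, 0], [-0.16, -0.094, 0], [-0.2, -0.118, 0], [-0.24, -0.141, 0], [-0.28, -0.165, 0], [-0.32, -0.188, 0], [-0.36, -0.212, 0], [-0.4, -0.235, 0], [-0.44, -0.259, 0], [-0.47, -0.277, 0], [-0.503, -0.296, 0], [-0.503, -0.296, 0], [-0.503, -0.296, 0], [-0.503, -0.296, 0]]' --grip '[0, 0, 0, 0, 0, 0, 0, 0, 0, 0, 0, 0, 0, 0, 0, 0]'

```text
clock: 2.5
tool_pos: [0.5628, 0.2096, 0.2579]
eef_rot: [0.111, 0.994, 0.0, -0.0]
contact_force: [-1.1, 0.9, 0.6]
opening: 1.0
finger_force: 0.0
```

```bash
python3 - <<'E'
from plant import r,cams,models
import cv2,numpy as np
s=r.get_state();print({k:np.round(s[k],3) for k in('clock','q','tool_pos','eef_rot')})
p=cams.camera_params('wrist');print(p)
im=cams.snapshot('wrist');cv2.imwrite('pics/c.png',im[:,:,::-1])
for n in('focus_grip','index_tab'):
    print(n,[(np.round(d['position'],4),round(d['p'],2)) for d in models.place_of('wrist',n)[:3]])
E
```

```text
{'clock': np.float64(2.5), 'q': array([-0.284,  0.66 , -0.261,  1.64 ,  0.207,  0.869,  0.722]), 'tool_pos': array([0.563, 0.21 , 0.258]), 'eef_rot': array([ 0.111,  0.994,  0.   , -0.   ])}
{'fx': 340.6306638721172, 'fy': 340.6306638721172, 'cx': 320.69033670349796, 'cy': 200.26799793220349, 'eye': array([0.49237102, 0.22496097, 0.38496359]), 'orientation': array([-0.11103758, -0.08988296,  0.61743428,  0.77354161])}
focus_grip []
index_tab [(array([0.6068, 0.2008, 0.09  ]), 0.87)]
```

View pics/c.png

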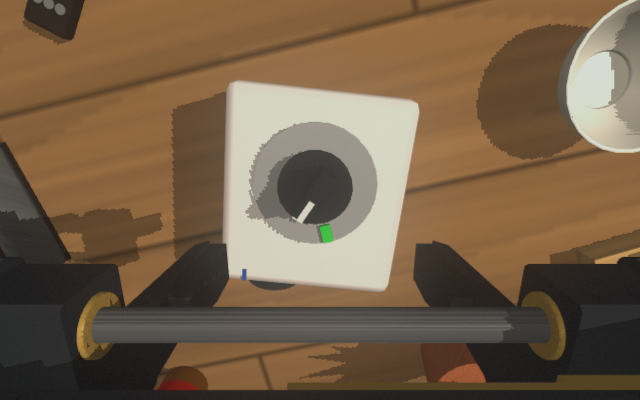

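The wrist picture shows the knob disc centred near (315,187), the green tab at (326,233) and the white stripe around (306,212). I'll back-project these and check the sizes.

```bash
cat > h.py <<'E'
from plant import r,cams,models
import cv2,numpy as np
from scipy.spatial.transform import Rotation as R
def bp(uv,z,p):
    uv=np.atleast_2d(np.array(uv,float))
    d=np.c_[(uv[:,0]-p['cx'])/p['fx'],-(uv[:,1]-p['cy'])/p['fy'],-np.ones(len(uv))]
    d=R.from_quat(p['orientation']).apply(d);e=np.array(p['eye'])
    return e+d*((z-e[2])/d[:,2])[:,None]
def big(m,seed=None):
    n,l,st,c=cv2.connectedComponentsWithStats(m.astype(np.uint8))
    return l==1+np.argmax(st[1:,4])
def measure(im,p,c0=(315,187),rad=80):
    hsv=cv2.cvtColor(im,cv2.COLOR_RGB2HSV);H,S,V=[hsv[:,:,i].astype(int) for i in range(3)]
    yy,xx=np.mgrid[:400,:640];near=np.hypot(xx-c0[0],yy-c0[1])<rad
    tab=big(near&(S>120)&(H>45)&(H<80))
    uv=np.argwhere(tab)[:,::-1].mean(0);t=bp(uv,.0945,p)[0]
    st=big((np.hypot(xx-c0[0],yy-c0[1])<40)&(V>150)&(S<60))
    su=np.argwhere(st)[:,::-1]
    return tab,t,st,su
E
python3 - <<'E'
from h import *
im=cams.snapshot('wrist');p=cams.camera_params('wrist')
tab,t,st,su=measure(im,p);print('tab',t,tab.sum())
(c,wh,a)=cv2.minAreaRect(su.astype(np.float32));print('stripe',c,wh,a,len(su))
box=cv2.boxPoints((c,wh,a))
for z in(.1,.101,.132):print(z,bp(box,z,p)[:,:2].round(4).tolist())
# dark disc rim
hsv=cv2.cvtColor(im,cv2.COLOR_RGB2HSV);yy,xx=np.mgrid[:400,:640]
m=(hsv[:,:,2]<80)&(np.hypot(xx-315,yy-187)<60)|st
m=cv2.morphologyEx(big(m).astype(np.uint8),cv2.MORPH_OPEN,np.ones((9,9)))
cn=max(cv2.findContours(m,0,1)[0],key=len)
el=cv2.fitEllipse(cn);print('disc',el,bp(el[0],.1,p), 'diam m',np.ptp(bp(cn[:,0],.1,p),axis=0))
cr=cv2.resize(im[110:260,235:395],None,fx=4.0,fy=4.0,interpolation=cv2.INTER_CUBIC)
cr=np.clip(cr.astype(float)*1.8,0,255).astype(np.uint8)
cv2.imwrite('pics/d.png',cr[:,:,::-1])
E
```

```text
tab [0.60775158 0.20393953 0.0945    ] 174
stripe (303.8695983886719, 214.25050354003906) (25.512418746948242, 22.13386344909668) 85.03025817871094 209
0.1 [[0.5714, 0.1809], [0.574, 0.2], [0.5975, 0.1966], [0.5949, 0.177]]
0.101 [[0.5712, 0.181], [0.5737, 0.2001], [0.5971, 0.1967], [0.5945, 0.1771]]
0.132 [[0.5626, 0.1857], [0.5649, 0.2028], [0.5858, 0.1997], [0.5834, 0.1823]]
disc ((315.3590393066406, 183.99534606933594), (68.42024993896484, 75.60952758789062), 103.87103271484375) [[0.55984637 0.20475713 0.1       ]] diam m [0.0648314  0.06448286 0.        ]
```

View pics/d.png

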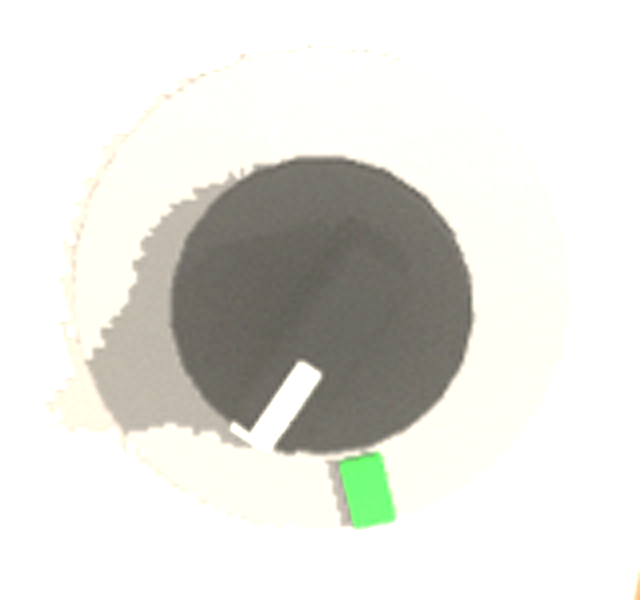

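```bash
python3 - <<'E'
from h import *
p=cams.camera_params('wrist')
f=lambda x,y:(235+x/4-.4,110+y/4-.4)
i,o,far,ring,disc,tab,L,Rr=[bp(f(*a),z,p)[0] for a,z in(((311,369),.132),((258,443),.132),((378,245),.132),((321.5,286),.089),((321.5,304.5),.1),((367,490),.0955),((172,304),.1),((472,300),.1))]
print(i,o,far,'bar c',(o+far)/2,'len',np.linalg.norm(o-far),'ring',ring,'disc',disc,'tab',tab,'diam',np.linalg.norm(L-Rr))
an=lambda v:np.degrees(np.arctan2(v[1],v[0]))
print('stripe',an(o-i),'bar',an(o-far))
for c in((o+far)/2,ring,disc):print('tab',an(tab-c),np.linalg.norm((tab-c)[:2]),'ptr',an(o-c),np.linalg.norm((o-c)[:2]))
# tool vs. image corner check
d=bp([f(341,463),f(381,453),f(395,520),f(354,527)],.0955,p);print('tab radial',an(d[3]-d[0]),an(d[2]-d[1]))
E
```

```text
[0.56567101 0.20145071 0.132     ] [0.57815827 0.18778395 0.132     ] [0.54470211 0.21938262 0.132     ] bar c [0.56143019 0.20358329 0.132     ] len 0.04601945723123582 ring [0.55977072 0.20427021 0.089     ] disc [0.56126456 0.20408714 0.1       ] tab [0.60703018 0.20398535 0.0955    ] diam 0.0645725737838692
stripe -47.582211559958246 bar -43.36450805068104
tab 0.5051766239759413 0.04560176213783153 ptr -43.364508050680946 0.023009728615617953
tab -0.34534814323188323 0.04726032045663285 ptr -41.8793776815468 0.024696128281565248
tab -0.127430846881004 0.04576573045663752 ptr -43.98091768637969 0.023477462336880535
tab radial -2.1101752238137363 -1.325243355530369
```

Geometry checks out: the axis is at about (0.561, 0.204), the pointer is at −45° and the tab is at about −0.5°. I'll align the jaws with the bar and come partway down.

jog_arm --turn '[[0, 0, 0.12], [0, 0, 0.24], [0, 0, 0.36], [0, 0, 0.48], [0, 0, 0.56], [0, 0, 0.56], [0, 0, 0.56], [0, 0, 0.56]]' --translation '[[0, -0.003, 0.015], [0.0005, -0.006, 0.03], [0.0005, -0.006, 0.045], [0.0005, -0.006, 0.06], [0.0005, -0.006, 0.075], [0.0005, -0.006, 0.088], [0.0005, -0.006, 0.088], [0.0005, -0.006, 0.088]]' --grip '[0, 0, 0, 0, 0, 0, 0, 0]'

```text
clock: 3.7
tool_pos: [0.5623, 0.2025, 0.1701]
eef_rot: [0.382, 0.924, 0.0, 0.0]
contact_force: [0.3, -0.2, 0.4]
opening: 0.996
finger_force: 0.0
```

```bash
python3 - <<'E'
from h import *
s=r.get_state();m=R.from_quat(s['eef_rot']).as_matrix();print(s['tool_pos'],m.round(3).tolist(),np.degrees(np.arctan2(m[1,0],m[0,0])),s['q'].round(2) if hasattr(s['q'],'round') else s['q'])
im=cams.snapshot('wrist');cv2.imwrite('pics/e.png',im[:,:,::-1])
E
```

```text
[0.56233264 0.20252376 0.17010936] [[-0.707, 0.707, 0.001], [0.707, 0.707, 0.001], [-0.0, 0.001, -1.0]] 135.02495168452143 [-0.38  0.76 -0.08  1.74  0.09  0.65  0.28]
```

View pics/e.png

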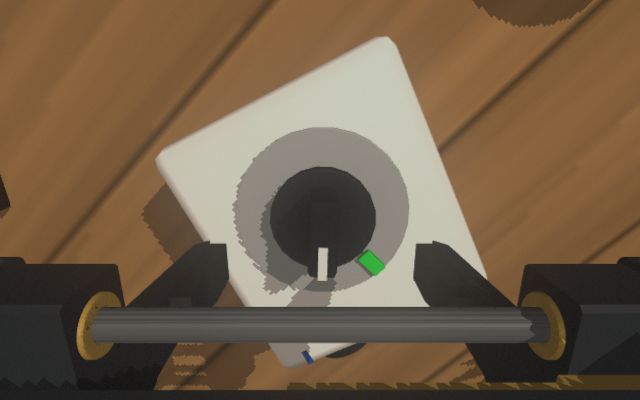

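The wrist picture shows the bar lined up with the tool: the stripe is vertical at (322,263) and centred between the fingers (228 and 414). I'll descend and grip.

jog_arm --turn '[[0, 0, 0], [0, 0, 0], [0, 0, 0], [0, 0, 0], [0, 0, 0], [0, 0, 0], [0, 0, 0], [0, 0, 0], [0, 0, 0], [0, 0, 0], [0, 0, 0], [0, 0, 0], [0, 0, 0], [0, 0, 0]]' --translation '[[0.002, 0, 0.012], [0.002, 0, 0.024], [0.002, 0, 0.036], [0.002, 0, 0.047], [0.002, 0, 0.047], [0.002, 0, 0.047], [0.002, 0, 0.047], [0.002, 0, 0.047], [0.002, 0, 0.047], [0.002, 0, 0.047], [0.002, 0, 0.047], [0.002, 0, 0.047], [0.002, 0, 0.047], [0.002, 0, 0.047]]' --grip '[0, 0, 0, 0, 0, 0.3, 0.6, 0.8, 1, 1, 1, 1, 1, 1]' --force 15

```text
clock: 5.5
tool_pos: [0.5617, 0.2048, 0.1229]
eef_rot: [0.383, 0.924, 0.001, 0.001]
contact_force: [3.3, 2.9, -3.7]
opening: 0.178
finger_force: 15.0
```

```bash
python3 - <<'E'
from h import *
s=r.get_state();m=R.from_quat(s['eef_rot']).as_matrix();print(s['tool_pos'],np.degrees(np.arctan2(m[1,0],m[0,0])),s['opening'],s['finger_force'],s['contact_force'],s['moment'])
im=cams.snapshot('wrist');p=cams.camera_params('wrist');cv2.imwrite('pics/f.png',im[:,:,::-1])
tab,t,_,_=measure(im,p,(350,240),120);print('tab',t,tab.sum())
E
```

```text
[0.56165271 0.20478109 0.12285904] 135.00747863276422 0.17768352229096038 14.999495297670364 [ 3.28807243  2.91630263 -3.65207923] [ 0.54116984 -0.65682834  0.02927205]Traceback (most recent call last):
  File "<stdin>", line 4, in <module>
  File "h.py", line 15, in measure
    tab=big(near&(S>120)&(H>45)&(H<80))
  File "h.py", line 11, in big
    return l==1+np.argmax(st[1:,4])
                ~~~~~~~~~^^^^^^^^^^
    return _wrapfunc(a, 'argmax', axis=axis, out=out, **kwds)
    return bound(*args, **kwds)
ValueError: attempt to get argmax of an empty sequence
```

View pics/f.png

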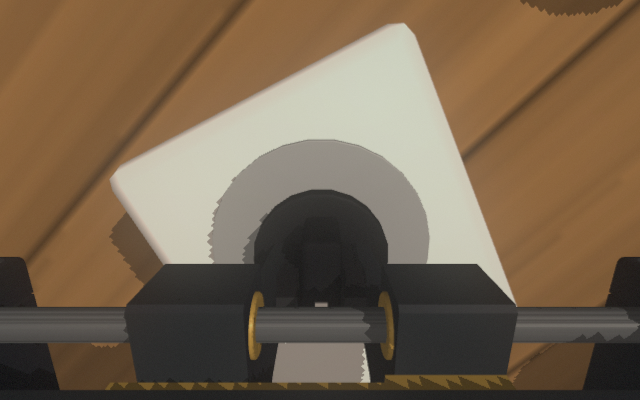

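The bar is gripped: the opening is about 15.6 mm and the side force is small. Now I'll turn counter-clockwise by 44.5°.

jog_arm --turn '[[0, 0, -0.1], [0, 0, -0.2], [0, 0, -0.3], [0, 0, -0.4], [0, 0, -0.5], [0, 0, -0.6], [0, 0, -0.7], [0, 0, -0.777], [0, 0, -0.777], [0, 0, -0.777], [0, 0, -0.777]]' --translation '[[0, 0, 0], [0, 0, 0], [0, 0, 0], [0, 0, 0], [0, 0, 0], [0, 0, 0], [0, 0, 0], [0, 0, 0], [0, 0, 0], [0, 0, 0], [0, 0, 0]]' --grip '[1, 1, 1, 1, 1, 1, 1, 1, 1, 1, 1]'

```text
clock: 6.92
tool_pos: [0.5614, 0.2044, 0.1229]
eef_rot: [0.005, 1.0, 0.001, 0.001]
contact_force: [4.1, 3.1, -2.3]
opening: 0.178
finger_force: 15.0
```

```bash
python3 - <<'E'
from h import *
s=r.get_state();m=R.from_quat(s['eef_rot']).as_matrix();print(s['tool_pos'],np.degrees(np.arctan2(m[1,0],m[0,0])),s['opening'],s['finger_force'],s['contact_force'],s['moment'])
E
```

```text
[0.56142425 0.20438866 0.12289097] 179.43445376948964 0.17840220498133588 14.999529684428126 [ 4.05020725  3.05022363 -2.28686036] [ 0.67057942 -0.88194793  0.06671464]
```

jog_arm --turn '[[0, 0, 0], [0, 0, 0], [0, 0, 0], [0, 0, 0], [0, 0, 0], [0, 0, 0], [0, 0, 0], [0, 0, 0], [0, 0, 0], [0, 0, 0], [0, 0, 0], [0, 0, 0], [0, 0, 0], [0, 0, 0]]' --translation '[[0, 0, 0], [0, 0, 0], [0, 0, 0], [0, 0, 0], [0, 0, 0], [0, 0, 0], [0, 0, 0], [0, 0, -0.02], [0, 0, -0.045], [0, 0, -0.07], [0, 0, -0.1], [0, 0, -0.13], [0, 0, -0.13], [0, 0, -0.13]]' --grip '[0.7, 0.5, 0.3, 0.1, 0, 0, 0, 0, 0, 0, 0, 0, 0, 0]'

```text
clock: 8.68
tool_pos: [0.5602, 0.2034, 0.2521]
eef_rot: [0.004, 1.0, -0.0, -0.001]
contact_force: [0.0, 0.7, 0.3]
opening: 0.999
finger_force: 0.0
```

```bash
python3 - <<'E'
from h import *
s=r.get_state();print(s['clock'],s['tool_pos'],s['contact_force'])
im=cams.snapshot('wrist')
cr=np.clip(cv2.resize(im[110:260,235:395],None,fx=4.0,fy=4.0,interpolation=cv2.INTER_CUBIC)*1.8,0,255)
cv2.imwrite('pics/g.png',cr[:,:,::-1])
E
```

```text
8.675 [0.56017053 0.20342013 0.2520535 ] [0.01520195 0.70417775 0.30009369][ WARN:0@0.203] global loadsave.cpp:1063 imwrite_ Unsupported depth image for selected encoder is fallbacked to CV_8U.
```

View pics/g.png

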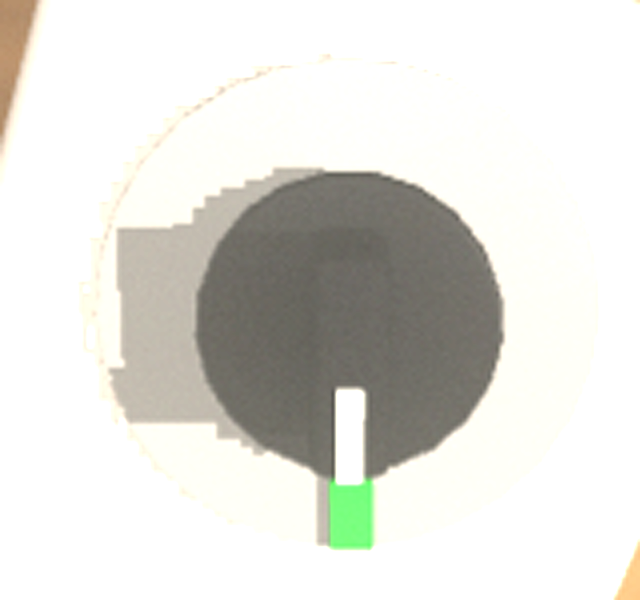

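After letting go, the stripe (column 350), the disc centre (350) and the green tab (351) fall on one line in the crop. That is about 0.3° of error. The arm is clear of everything.

```bash
python3 -c "
from plant import r
print(r.finish_job())"
```

```text
the job is handed in; nothing more can be done
None
```

The projector's focus knob now points straight at the green tab (within about 0.3° in the last picture), the gripper has let go and is clear, and the job was handed in at about 8.7 s; the arm never went near the speaker knob or the bottle.

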